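Sort salvaged electronic parts into their storage bins

ROBOT

A 7-joint arm with a two-finger parallel gripper is mounted at the origin on the work surface. World frame = base frame: x ahead of the robot, y to its left, z up, the work surface at z = 0. Lengths are in m, angles in rad, forces in N, time in s.
With the tool pointing down it reaches from about 0.4 to 0.85 m from the base axis. Payload 10.4 kg.
Tool frame: the origin (TCP) lies on the centre line of the jaws, within the pads' length; the fingertips stand 14 mm ahead of it and the grasp point (between the pads) lies 5 mm behind it; z points along the fingers, y is the direction in which the jaws open and shut (so a half turn about z gives the same grasp; the last joint's range is limited). The gripper opens to 85 mm and grips with 20 to 120 N. Pads are 22 mm wide; open, the fingers measure 114 mm over their backs; the gripper's body (76 mm by 85 mm) begins 54 mm behind the grasp point. The pads swing forward as they close: fully open they stand 13 mm farther back than shut.
Start: joints at [1.257, 0.332, -0.065, 1.46, 0.022, 1.35, -0.088], TCP at [0.179, -0.599, 0.245] pointing down, gripper open.
Joint ranges: [-2.6, 2.6], [-0.5, 2.12], [-1.47, 1.34], [0.16, 2.42], [-1.27, 4.41], [0.06, 2.06], [-2.6, 2.6]. Speed limits (rad/s): [2.22, 2.22, 2.79, 2.79, 3.14, 3.14, 3.14].

INTERFACE

Orientations are given as a unit quaternion [x, y, z, w].
In Python, from station import env, viewer, job gives the robot as it stands. The module is installed in compiled form; this text tells all that it offers.
- The arm moves only by the shell command python3 -m crank 'ROWS' [FORCE]. ROWS is text: rows parted by semicolons, each of 5 numbers parted by spaces: the shift along the tool's x, y, z in cm, then the turn about the tool's z in rad, then the finger opening in cm, from 0 to 8.54. A call has 1 to 12 rows; each row shifts and turns the commanded pose from where the row before left it, along the tool's axes as they then stand; what a row does not reach is not made up. A row lasts 1/8 s, in which the tool goes at most 62.5 mm and 10.7 degrees, less where a joint would pass 70% of its speed; a pose out of reach is approached as far as the arm can. A call with a gripper value outside its range is refused whole. The fingers move at their own pace and stop on an object; FORCE is the grip in N (left out, the last holds). Time passes only in rows, so rows that do not move let the fingers close. It gives the time, the measured TCP pose, the force and the opening at its end, in the units of the state.
- env.observe(): the state, without advancing time (a new reading comes with each control period).
- viewer.get_image(name): name is "scene" or "top" or "wrist"; returns a dict with "image" (420x560x3 uint8, red, green, blue), "fx", "fy", "cx", "cy" (pixels), "pose" (4x4, takes a point from camera to world coordinates). Camera axes: x right, y up, looking along -z (the intrinsics and any distortion apply to the point x, -y, -z); pixel columns grow to the right and rows downward; lengths in m; the calibration is good to about 2 mm. A picture is of the moment at which its call begins. There is no depth.
- job.finish_job(): hands the job in, once; it reports no verdict.
The state is a dict: "t": time; "joint_positions": joint angles; "joint_vel": joint speeds; "tau": joint torques, N m; "eef_pos": TCP position; "orientation": TCP orientation; "ft_force": force on the tool from outside, world axes, zero at the start; "moment": the same for the moment, N m; "width": finger opening in m.
Only numpy, scipy, OpenCV 4.12 (cv2) and the standard library are available. Lean on these libraries where they do the work, as an engineer would, in place of code of your own. Each camera call takes 0.05 s, during which the arm holds its last target. There are 200 camera calls.

TASK

Sort the parts salvaged from the opened unit, which stand on the blue mat, into the storage bins: both capacitors into the red bin, both relays into the yellow bin and the transformer into the green one. Set each part down gently on the floor of its bin, the same way up as it is on the mat now, side by side and not piled or leaning, so that no lugs or pins get bent; do not drop or throw them. Leave the solder reel and the multimeter alone and the bins standing where they are.

Things in the scene. Friction and masses are not known exactly. Their poses are not given: they have to be found in the camera images.
- capacitor_a: Snap-in electrolytic capacitor (one of two alike), a black cylinder 35 mm in diameter with a brown top and a pale stripe down its side, 50 mm high, 60-90 g, standing on the blue mat (2 mm thick, flat on the bench) on its flat end with two small tin lugs (5 mm wide, 6 mm tall) up, 56 mm over all. Origin: centre of its underside; z up along the cylinder.
- capacitor_b: Snap-in electrolytic capacitor (the other), a black cylinder 35 mm in diameter with a brown top and a pale stripe down its side, 50 mm high, 60-90 g, standing on the blue mat (2 mm thick, flat on the bench) on its flat end with two small tin lugs (5 mm wide, 6 mm tall) up, 56 mm over all. Origin: centre of its underside; z up along the cylinder.
- relay_a: Plug-in relay (one of two alike), a clear box with a copper coil inside and a black base, lying on its side: 35 mm long (x) x 28 mm wide (y) x 21.5 mm high (z), with brass pins that stand out another 7 mm from its +x end; 30-45 g. Origin: centre of the underside of the 35 x 28 mm box; x along its length to the pins, z up.
- relay_b: Plug-in relay (the other), a clear box with a copper coil inside and a black base, lying on its side: 35 mm long (x) x 28 mm wide (y) x 21.5 mm high (z), with brass pins that stand out another 7 mm from its +x end; 30-45 g. Origin: centre of the underside of the 35 x 28 mm box; x along its length to the pins, z up.
- transformer: Small mains transformer, a dark laminated steel core 42 mm long (x) x 22 mm thick (y) x 36 mm high, with a yellow winding 26 mm long that bulges out in its middle to 38 mm over all in y, from 7 to 28 mm above the underside, and two flat sheet feet 1.5 mm thick, 16 mm wide (y), that make it 60 mm long at the bottom; 160-250 g, standing on the mat. It is best taken by the two ends of its core, 42 mm apart along x, above the feet. Origin: centre of its underside; z up.
- bin_red: The red storage bin, an open plastic box 180 mm long (x) x 118 mm wide (y), walls and floor 3 mm thick, so 174 x 112 mm inside; back and side walls 42 mm high, the front (-x end, towards the robot) only 26 mm, with a slope from there up to full height 45 mm behind it. Empty, loose, 0.3 kg, standing on the bare bench. Origin: centre of its underside; x to its back, z up.
- bin_yellow: The yellow storage bin, an open plastic box 180 mm long (x) x 118 mm wide (y), walls and floor 3 mm thick, so 174 x 112 mm inside; back and side walls 42 mm high, the front (-x end, towards the robot) only 26 mm, with a slope from there up to full height 45 mm behind it. Empty, loose, 0.3 kg, standing on the bare bench. Origin: centre of its underside; x to its back, z up.
- bin_green: The green storage bin, an open plastic box 180 mm long (x) x 118 mm wide (y), walls and floor 3 mm thick, so 174 x 112 mm inside; back and side walls 42 mm high, the front (-x end, towards the robot) only 26 mm, with a slope from there up to full height 45 mm behind it. Empty, loose, 0.3 kg, standing on the bare bench. Origin: centre of its underside; x to its back, z up.
- solder_reel: Reel of solder standing on its flange among the parts, two grey discs 52 mm in diameter with silvery wire between them, 45 mm high, 0.28 kg. Not to be moved. Origin: centre of its underside.
- multimeter: Yellow and black hand-held multimeter 185 x 88 mm, 50 mm high over its dial, lying on its back on the mat's far part. Not to be moved. Origin: centre of its underside; x along its length to the display.
Mind the look-alikes: they are no part of the job. Leave any purple look-alike of the capacitor_b alone.

How it is judged:
At the end, for the whole second after the job is handed in: Both capacitors are in the red bin, both relays in the yellow bin and the transformer in the green bin, each with its underside on the bin's floor (within 8 mm of it), the same way up as at the start (within 0.2 rad) and at rest; the bins stand level (within 0.15 rad) (x of capacitor_a in the frame of bin_red between -0.085 and 0.085 m and y of capacitor_a in the frame of bin_red between -0.055 and 0.055 m and z of capacitor_a in the frame of bin_red between -0.003 and 0.011 m and angle between each of capacitor_a, capacitor_b, relay_a, relay_b, transformer's own z axis and vertical below 0.2 rad and linear speed of each of capacitor_a, capacitor_b, relay_a, relay_b, transformer below 0.02 m/s and x of capacitor_b in the frame of bin_red between -0.085 and 0.085 m and y of capacitor_b in the frame of bin_red between -0.055 and 0.055 m and z of capacitor_b in the frame of bin_red between -0.003 and 0.011 m and x of relay_a in the frame of bin_yellow between -0.085 and 0.085 m and y of relay_a in the frame of bin_yellow between -0.055 and 0.055 m and z of relay_a in the frame of bin_yellow between -0.003 and 0.011 m and x of relay_b in the frame of bin_yellow between -0.085 and 0.085 m and y of relay_b in the frame of bin_yellow between -0.055 and 0.055 m and z of relay_b in the frame of bin_yellow between -0.003 and 0.011 m and x of transformer in the frame of bin_green between -0.085 and 0.085 m and y of transformer in the frame of bin_green between -0.055 and 0.055 m and z of transformer in the frame of bin_green between -0.003 and 0.011 m and angle between each of bin_red, bin_yellow, bin_green's own z axis and vertical below 0.15 rad); the robot touches nothing.
It fails at once if the solder reel or the multimeter is pushed more than 20 mm from its place (distance of any of solder_reel, multimeter from where it was at the start of the episode above 0.02 m).
It fails at once if a bin is pushed more than 40 mm from its place (distance of any of bin_red, bin_yellow, bin_green from where it was at the start of the episode above 0.04 m).
It fails at once if a part is dropped or thrown (faster than 0.8 m/s with no finger on it, about a 33 mm fall) ((linear speed of capacitor_a above 0.8 m/s and contact force between the fingers and capacitor_a below 0.01 N) or (linear speed of capacitor_b above 0.8 m/s and contact force between the fingers and capacitor_b below 0.01 N) or (linear speed of relay_a above 0.8 m/s and contact force between the fingers and relay_a below 0.01 N) or (linear speed of relay_b above 0.8 m/s and contact force between the fingers and relay_b below 0.01 N) or (linear speed of transformer above 0.8 m/s and contact force between the fingers and transformer below 0.01 N)).
It also fails if it takes over 120 s, if anything falls off the work surface, if the arm or the gripper's body presses on something with over 40 N, if the wrist force passes 120 N, or if a joint passes its speed limit or range.

## Working session

There is one attempt and no reset: what is moved stays moved. The work goes in short steps, Python scripts to look and compute and a shell command to move; the robot and the scene stay as the last step left them, time stands still between calls to the robot, and variables do not carry over. Pictures are saved under pics/ and viewed, about 12 in all and at most 16, crops included, and the job is handed in when it is done.

```bash
mkdir -p pics
cat > h.py <<'E'
import numpy as np, cv2
from station import env, viewer, job
def grab(n,fn=None):
    d=viewer.get_image(n)
    if fn: cv2.imwrite('pics/'+fn,d['image'][:,:,::-1])
    return d
def ray(d,u,v):
    P=np.array(d['pose']); r=P[:3,:3]@np.array([(u-d['cx'])/d['fx'],-(v-d['cy'])/d['fy'],-1.]); return P[:3,3],r
def onz(d,u,v,z):
    o,r=ray(d,u,v); return o+r*(z-o[2])/r[2]
def proj(d,p):
    P=np.array(d['pose']); c=P[:3,:3].T@(np.array(p)-P[:3,3]); return d['cx']+d['fx']*c[0]/-c[2], d['cy']-d['fy']*c[1]/-c[2]
def tri(d1,p1,d2,p2):
    o1,r1=ray(d1,*p1);o2,r2=ray(d2,*p2)
    s=np.linalg.lstsq(np.c_[r1,-r2],o2-o1,rcond=None)[0]
    a=o1+s[0]*r1;b=o2+s[1]*r2; return (a+b)/2,np.linalg.norm(a-b)
E
python3 - <<'E'
from h import *
import pickle
D={n:grab(n,n+'0.png') for n in('top','scene')}
pickle.dump(D,open('d0.pkl','wb'))
for n,d in D.items(): print(n,[k for k in d],d['fx'],d['cx'],d['cy'],np.round(d['pose'],3).tolist())
s=env.observe();print(s['t'],s['eef_pos'],s['orientation'],s['width'],s['ft_force'])
E
```

```text
top ['image', 'fx', 'fy', 'cx', 'cy', 'pose'] 396.2383840591732 286.5316376945394 215.81541438954844 [[0.02, 0.998, -0.055, 0.57], [-1.0, 0.02, 0.01, 0.02], [0.011, 0.055, 0.998, 0.84], [0.0, 0.0, 0.0, 1.0]]
scene ['image', 'fx', 'fy', 'cx', 'cy', 'pose'] 470.3426753804529 282.52475582041683 213.79716612198072 [[0.088, -0.689, 0.719, 1.279], [0.996, 0.049, -0.075, -0.086], [0.017, 0.723, 0.691, 0.691], [0.0, 0.0, 0.0, 1.0]]
0.1 [ 0.17912775 -0.59844226  0.24459067] [ 9.89442137e-01  1.44927006e-01 -1.39632884e-04 -6.33533786e-04] 0.08531932325557254 [ 0.67233596  0.63894324 -0.2427271 ]
```

View pics/top0.png

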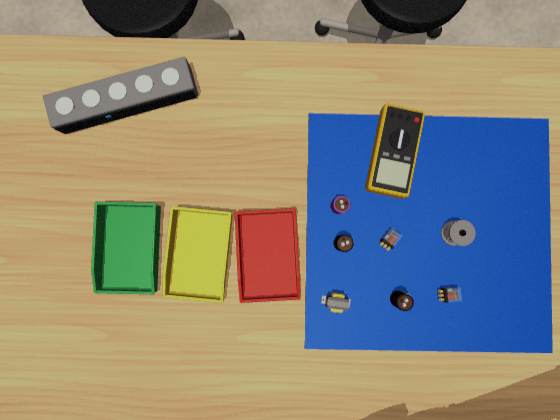

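View pics/scene0.png

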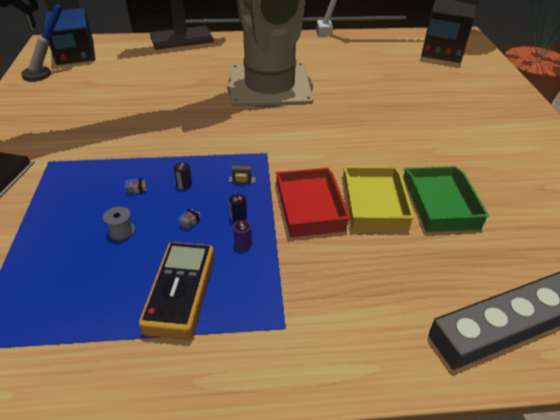

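Top view: the parts are at capacitor-like (341,204), (344,243), (403,301), relays (391,239), (450,295) and transformer (338,302). The reel is at (460,233), the multimeter at (396,150), and the bins are green (127,248), yellow (199,254) and red (268,255). Candidates for the capacitors: (341,204) has a purplish rim and looks purple in the scene view (242,235). (344,243) and (403,301) are black with brown tops, so they fit the description. I'll confirm this in a crop.

Run:
```python
from h import *
import pickle
D=pickle.load(open('d0.pkl','rb'))
a=D['top']['image'][185:320,310:490,::-1]; b=D['scene']['image'][155:255,100:270,::-1]
a=cv2.resize(a,None,fx=4,fy=4,interpolation=cv2.INTER_CUBIC)
cv2.imwrite('pics/crop_top.png',a)
b=cv2.resize(b,None,fx=4.5,fy=4.5,interpolation=cv2.INTER_CUBIC); cv2.imwrite('pics/crop_sc.png',b)
# bins: inner colour masks -> contour min rect
d=D['top'];hsv=cv2.cvtColor(d['image'],cv2.COLOR_RGB2HSV)
for n,lo,hi in(('green',50,80),('yellow',24,34),('red',0,6)):
    m=((hsv[...,0]>=lo)&(hsv[...,0]<=hi)&(hsv[...,1]>170)).astype(np.uint8); m[:190]=0;m[320:]=0;m[:,305:]=0
    c=max(cv2.findContours(m,0,2)[0],key=cv2.contourArea); r=cv2.minAreaRect(c);
    # outer corners: rim at .042 
    print(n,r,[np.round(onz(d,*p,.035)[:2],3).tolist() for p in cv2.boxPoints(r)])
```

```text
green ((100.41989135742188, 224.5220947265625), (8.777324676513672, 38.94609451293945), 3.012787342071533) [[0.55, 0.397], [0.629, 0.397], [0.628, 0.379], [0.55, 0.379]]
yellow ((174.45571899414062, 270.132080078125), (87.6899642944336, 44.61419677734375), 60.172916412353516) [[0.553, 0.32], [0.599, 0.244], [0.448, 0.151], [0.403, 0.227]]
red ((267.00152587890625, 255.0277099609375), (91.13724517822266, 61.46078109741211), 86.8201675415039) [[0.622, 0.119], [0.631, -0.005], [0.448, -0.019], [0.439, 0.104]]
```

View pics/crop_top.png

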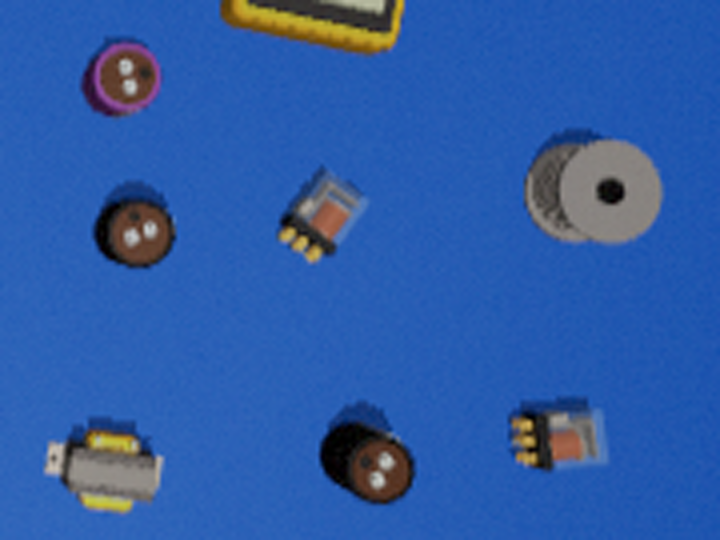

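View pics/crop_sc.png

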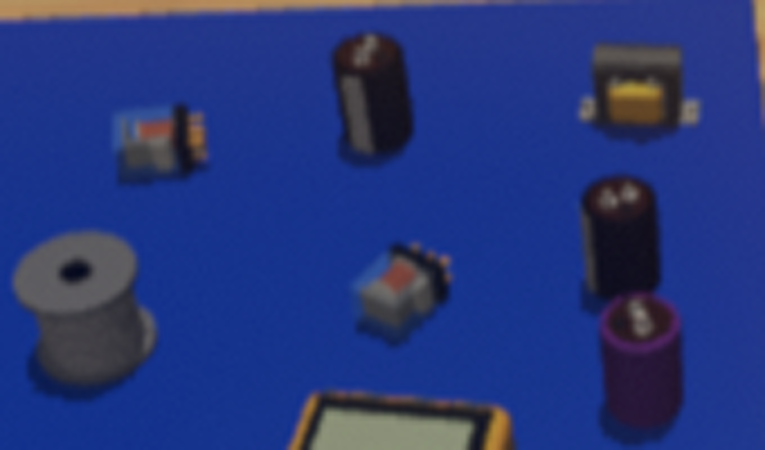

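The crop confirms it: the one at crop (127,78) is purple and stays. The black ones at (138,233) and (380,470) are capacitors a and b. Next I'll triangulate all the parts and find the bins.

Run:
```python
from h import *
import pickle
D=pickle.load(open('d0.pkl','rb'));T,S=D['top'],D['scene']
ct=lambda x,y:(310+x/4,185+y/4); cs=lambda x,y:(100+x/4.5,155+y/4.5)
for n,a,b in (('cap1 top',(138,233),(620,196)),('cap2 top',(380,470),(368,50)),('relayC coppertop',(332,215),(400,275)),('relayR copper',(566,445),(155,130)),('trafo top',(113,472),(638,55)),('purple top',(127,78),(640,322)),('reel top',(610,191),(75,270))):
    p,e=tri(T,ct(*a),S,cs(*b)); print(n,np.round(p,4),round(e,4))
for n,a,z in(('relayC box',(326,210),.023),('relayC -x end',(348,188),.023),('relayC base end',(302,231),.023),('relayR box',(565,437),.023),('trafo',(113,472),.038),('trafoL',(66,468),.038),('trafoR',(160,478),.038)):
    print(n,np.round(onz(T,*ct(*a),z),4))
d=T;rgb=d['image'].astype(int);R,G,B=[rgb[...,i] for i in range(3)]
hsv=cv2.cvtColor(d['image'],cv2.COLOR_RGB2HSV);H,Sa=hsv[...,0],hsv[...,1]
for n,m in(('green',(H>50)&(H<85)&(Sa>120)),('yellow',(H>23)&(H<36)&(Sa>190)),('red',((H<6)|(H>174))&(Sa>150))):
    m=m.astype(np.uint8);m[:190]=0;m[320:]=0;m[:,303:]=0
    m=cv2.morphologyEx(m,3,np.ones((3,3)))
    c=np.vstack([c for c in cv2.findContours(m,0,2)[0] if cv2.contourArea(c)>20]); r=cv2.minAreaRect(c)
    q=np.array([onz(d,*p,.035)[:2] for p in cv2.boxPoints(r)])
    print(n,np.round(r[0],1),np.round(r[1],1),r[2],q.mean(0).round(3),q.round(3).tolist(), onz(d,*r[0],.003).round(3))
```

```text
cap1 top [ 0.5614 -0.104   0.0502] 0.001
cap2 top [ 0.447  -0.2246  0.051 ] 0.002
relayC coppertop [ 0.5726 -0.2076  0.0189] 0.0049
relayR copper [ 0.4558 -0.3326  0.0139] 0.0024
trafo top [ 0.4413 -0.0942  0.0367] 0.0025
purple top [ 0.6391 -0.0976  0.0471] 0.0019
reel top [ 0.5872 -0.3425  0.0448] 0.0015
relayC box [ 0.5748 -0.2059  0.023 ]
relayC -x end [ 0.5864 -0.2172  0.023 ]
relayC base end [ 0.5638 -0.1935  0.023 ]
relayR box [ 0.4609 -0.3295  0.023 ]
trafo [ 0.4414 -0.0953  0.038 ]
trafoL [ 0.4429 -0.0716  0.038 ]
trafoR [ 0.4388 -0.1189  0.038 ]
green [125.2 247.5] [66.5 91.4] 2.385944128036499 [0.544 0.336] [[0.454, 0.403], [0.638, 0.403], [0.635, 0.269], [0.451, 0.27]] [0.543 0.349 0.003]
yellow [169.2 277.1] [40.  15.4] 77.79953002929688 [0.486 0.246] [[0.522, 0.27], [0.529, 0.24], [0.451, 0.221], [0.444, 0.251]] [0.483 0.254 0.003]
red [267.  255.1] [91.1 61.3] 86.8201675415039 [0.535 0.05 ] [[0.622, 0.119], [0.631, -0.005], [0.448, -0.019], [0.439, 0.104]] [0.533 0.051 0.003]
```

```bash
cat >> h.py <<'E'
def st():
    s=env.observe(); x,y,z,w=s['orientation']; phi=2*np.arctan2(y,x); phi=(phi+np.pi)%(2*np.pi)-np.pi
    return s,phi
def plan(x,y,z,phi):
    """turn first, then shift along tool axes at the new heading (tool down)"""
    s,p=st(); dx,dy,dz=np.array([x,y,z])-s['eef_pos']; t=(p-phi+np.pi)%(2*np.pi)-np.pi
    c,n=np.cos(phi),np.sin(phi)
    print('t%.1f at'%s['t'],s['eef_pos'].round(4),'phi %.3f'%p,'w %.4f'%s['width'],'tilt',np.round(s['orientation'][2:],3),'F',np.round(s['ft_force'],1),'q7 %.2f'%s['joint_positions'][6])
    print('  turn %.3f  shift cm  x %.2f y %.2f z %.2f'%(t,100*(dx*c+dy*n),100*(dx*n-dy*c),-100*dz))
E
python3 -m crank '0 0 -2.5 0.145 8.5; 0 0 -2.5 0.145 8.5; 3 -4 0 0 8.5; 3 -4 0 0 8.5; 3 -4 0 0 8.5; 3 -4 0 0 8.5; 3 -4 0 0 8.5; 3 -4 0 0 8.5; 3 -4 0 0 8.5; 3 -4 0 0 8.5; 3 -4 0 0 8.5; 3 -4 0 0 8.5' 40
python3 -m crank '0 0 0 0 8.5; 0 0 0 0 8.5'
python3 - <<'E'
from h import *
import pickle
W=grab('wrist','w1.png');s,p=st();pickle.dump((W,s),open('w1.pkl','wb'))
plan(.48,-.2,.3,0);print(np.round(W['pose'],3).tolist(),W['fx'])
E
```

```text
t: 1.6
eef_pos: [0.4795, -0.1971, 0.2951]
orientation: [1.0, 0.0, -0.0, 0.0]
ft_force: [0.6, -0.8, -0.2]
width: 0.0851
t: 1.85
eef_pos: [0.4785, -0.199, 0.2949]
orientation: [1.0, 0.0, -0.0, 0.0]
ft_force: [-0.6, -0.8, -0.1]
width: 0.0849
t1.9 at [ 0.4782 -0.1996  0.295 ] phi -0.001 w 0.0853 tilt [-0.  0.] F [0.3 0.1 0.1] q7 -1.30
  turn -0.001  shift cm  x 0.18 y 0.04 z -0.50
[[0.0, 0.946, 0.325, 0.562], [-1.0, 0.001, -0.001, -0.2], [-0.001, -0.325, 0.946, 0.424], [0.0, 0.0, 0.0, 1.0]] 297.94010776619893
```

View pics/w1.png

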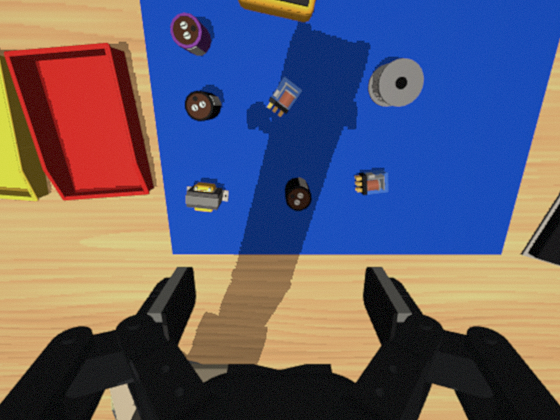

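Wrist view: capacitors at (203,104) and (298,193), relays at (286,96) and (373,183), transformer (205,198), purple look-alike (187,33) and red bin on the left. I'll triangulate with top and wrist using an enlarged crop.

Run:
```python
from h import *
import pickle
W,s=pickle.load(open('w1.pkl','rb'))
a=cv2.resize(W['image'][70:220,175:400,::-1],None,fx=3.5,fy=3.5,interpolation=cv2.INTER_CUBIC);cv2.imwrite('pics/w1c.png',a)
```

```text
(no output)
```

View pics/w1c.png

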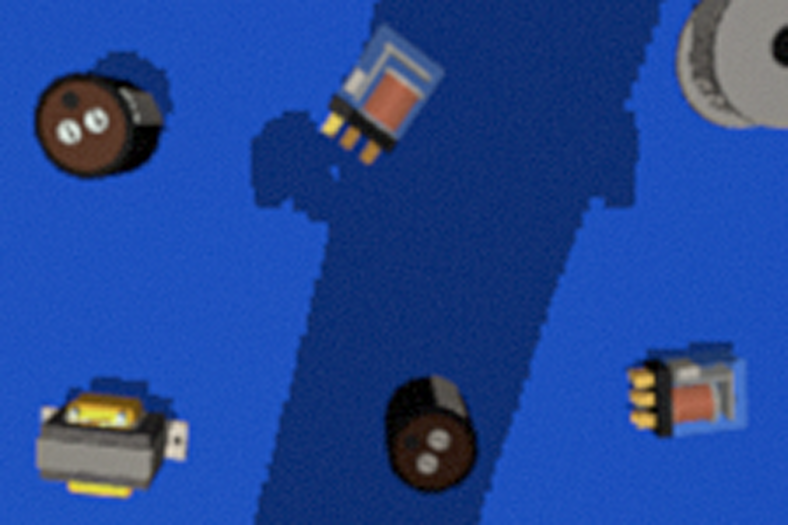

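Run:
```python
from h import *
import pickle
W,s=pickle.load(open('w1.pkl','rb'));T=pickle.load(open('d0.pkl','rb'))['top']
ct=lambda x,y:(310+x/4,185+y/4); cw=lambda x,y:(175+x/3.5,70+y/3.5)
for n,a,b in (('cap1',(138,233),(82,127)),('cap2',(380,470),(432,445)),('relC coil',(332,215),(391,98)),('relR coil',(566,445),(693,405)),('trafo',(113,472),(97,463))):
    p,e=tri(T,ct(*a),W,cw(*b)); print(n,p.round(4),round(e,4))
f=lambda x,y,z:onz(W,*cw(x,y),z)[:2].round(4)
print('cap1',f(82,127,.052),'cap2',f(432,445,.052),'trafo',f(97,463,.038))
for n,q in(('relC',((335,98),(390,150),(443,72),(388,27))),('relR',((645,362),(660,435),(745,430),(742,360)))):
    p=np.array([f(*c,.0235) for c in q]); print(n,p.mean(0),p.tolist(),'xaxis',(p[:2].mean(0)-p[2:].mean(0)), np.arctan2(*(p[:2].mean(0)-p[2:].mean(0))[::-1]))
p=np.array([f(40,440,.038),f(160,450,.038)]);print('trafo edge',p, np.arctan2(*(p[0]-p[1])[::-1]))
# bins from wrist (red outer rim corners) and top
for c in((6,54),(108,44),(151,190),(65,197)): print('red rim',onz(W,*c,.04)[:2].round(3))
for n,q in(('red',((235,210),(297,208),(300,299),(239,301))),('yel',((172,206),(232,210),(223,301),(165,298))),('grn',((95,202),(159,203),(157,293),(93,292)))):
    z=(.042,.042,.027,.027);p=np.array([onz(T,*c,zz)[:2] for c,zz in zip(q,z)]);print(n,p.mean(0).round(3),p.round(3).tolist())
plan(.447,-.2246,.13,0)
```

```text
cap1 [ 0.5616 -0.1042  0.0523] 0.0004
cap2 [ 0.4475 -0.2256  0.0485] 0.0025
relC coil [ 0.572  -0.2091  0.0224] 0.0006
relR coil [ 0.4567 -0.3309  0.0204] 0.0005
trafo [ 0.4402 -0.0956  0.04  ] 0.0031
cap1 [ 0.5618 -0.1041] cap2 [ 0.4497 -0.2248] trafo [ 0.4381 -0.0955]
relC [ 0.57535 -0.2083 ] [[0.5717, -0.1889], [0.5539, -0.2089], [0.5805, -0.2276], [0.5953, -0.2078]] xaxis [-0.0251  0.0188] 2.4987292998120876
relR [ 0.460875 -0.3313  ] [[0.475, -0.3091], [0.4453, -0.3177], [0.4474, -0.3515], [0.4758, -0.3469]] xaxis [-0.00145  0.0358 ] 1.6112769939083746
trafo edge [[ 0.4474 -0.0743]
 [ 0.4434 -0.1204]] 1.4842452014463132
red rim [0.619 0.117]
red rim [ 0.629 -0.003]
red rim [ 0.456 -0.028]
red rim [0.446 0.089]
red [0.535 0.048] [[0.624, 0.116], [0.63, -0.009], [0.446, -0.019], [0.44, 0.105]]
yel [0.534 0.189] [[0.629, 0.243], [0.624, 0.122], [0.439, 0.137], [0.443, 0.255]]
grn [0.544 0.335] [[0.634, 0.398], [0.635, 0.269], [0.453, 0.271], [0.453, 0.4]]
t1.9 at [ 0.4782 -0.1996  0.295 ] phi -0.001 w 0.0853 tilt [-0.  0.] F [0.3 0.1 0.1] q7 -1.30
  turn -0.001  shift cm  x -3.12 y 2.50 z 16.50
```

```bash
python3 -m crank '-3 2.5 0 0 7; 0 0 5 0 7; 0 0 5 0 6; 0 0 5 0 6; 0 0 5 0 6; 0 0 3 0 6; 0 0 2 0 6; 0 0 1.9 0 6; 0 0 0 0 6'
python3 - <<'E'
from h import *
W=grab('wrist','w2.png');plan(.449,-.225,.026,0)
E
```

```text
t: 3.02
eef_pos: [0.4473, -0.2243, 0.0252]
orientation: [1.0, -0.001, -0.001, -0.0]
ft_force: [0.4, -0.7, 0.4]
width: 0.06
t3.1 at [ 0.4482 -0.2244  0.0262] phi -0.001 w 0.0602 tilt [-0. -0.] F [-0.  -0.5  0.8] q7 -1.33
  turn -0.001  shift cm  x 0.08 y 0.06 z 0.02
```

View pics/w2.png

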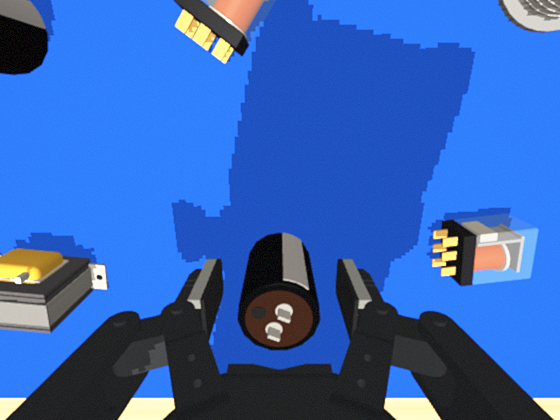

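The capacitor's top (280,315) is centred between the pads, so I'll close and lift.

```bash
python3 -m crank '0 0 0 0 2.5; 0 0 0 0 2.5; 0 0 0 0 2.5; 0 0 0 0 2.5; 0 0 -1 0 2.5; 0 0 -3 0 2.5; 0 0 -4 0 2.5; 0 0 -3 0 2.5; 0 0 0 0 2.5' 40
python3 - <<'E'
from h import *
plan(.495,.046,.135,0.07)
E
```

```text
t: 4.2
eef_pos: [0.4503, -0.2241, 0.1393]
orientation: [1.0, 0.0, 0.002, 0.001]
ft_force: [-0.7, 0.1, -2.1]
width: 0.0342
t4.2 at [ 0.4503 -0.2241  0.1393] phi 0.001 w 0.0342 tilt [0.002 0.001] F [-0.7  0.1 -2.1] q7 -1.26
  turn -0.069  shift cm  x 6.34 y -26.63 z 0.43
```

```bash
python3 -m crank '0.5 -3 0 0 2.5; 1 -5 0 0 2.5; 1 -6 0 0 2.5; 1 -6 0 0 2.5; 0.5 -4.5 0 0 2.5; 0.5 -2.5 0 0 2.5; 0 0 3 0 2.5; 0 0 3 0 2.5; 0 0 0 0 2.5'
python3 - <<'E'
from h import *
d=grab('wrist','w3.png');plan(.495,.046,.0275,0)
E
```

```text
t: 5.32
eef_pos: [0.4916, 0.0464, 0.0741]
orientation: [1.0, 0.001, -0.003, -0.0]
ft_force: [-0.8, -0.9, -0.5]
width: 0.0342
t5.4 at [0.4929 0.0465 0.0758] phi 0.001 w 0.0342 tilt [-0.001 -0.   ] F [0.1 0.9 0.6] q7 -1.91
  turn 0.001  shift cm  x 0.21 y 0.05 z 4.83
```

View pics/w3.png

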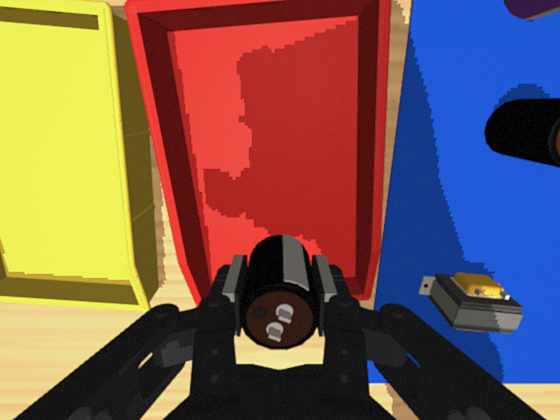

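The capacitor is held upright over the front half of the red bin, between the walls. I'll lower it gently and release.

```bash
python3 -m crank '0.5 0 1.5 0 2.5; 0 0 1.5 0 2.5; 0 0 1 0 2.5; 0 0 0.6 0 2.5; 0 0 0.2 0 2.5; 0 0 0.1 0 2.5; 0 0 0 0 2.5'
python3 - <<'E'
from h import *
plan(.495,.046,.0275,0)
E
```

```text
t: 6.25
eef_pos: [0.4984, 0.0465, 0.0284]
orientation: [1.0, 0.0, -0.0, 0.001]
ft_force: [-8.2, -1.2, 14.7]
width: 0.0342
t6.2 at [0.4984 0.0465 0.0284] phi 0.001 w 0.0342 tilt [-0.     0.001] F [-8.2 -1.2 14.7] q7 -1.96
  turn 0.001  shift cm  x -0.34 y 0.05 z 0.09
```

```bash
python3 -m crank '0 0 -0.1 0 4; 0 0 0 0 5; 0 0 0 0 5; 0 0 -2 0 5; 0 0 -5 0 6; 0 0 -4 0 7; 0 0 0 0 7'
python3 - <<'E'
from h import *
grab('scene','s1.png');plan(.5617,-.1041,.13,0)
E
```

```text
t: 7.12
eef_pos: [0.5006, 0.0467, 0.1413]
orientation: [1.0, 0.0, 0.003, 0.0]
ft_force: [0.6, 0.4, -0.5]
width: 0.0703
t7.2 at [0.4995 0.0465 0.1393] phi 0.001 w 0.0696 tilt [0.001 0.   ] F [-0.4 -0.3 -0.2] q7 -1.86
  turn 0.001  shift cm  x 6.22 y 15.06 z 0.93
```

```bash
python3 -m crank '1 3 0 0 7; 2.2 5 0 0 7; 2 5 0 0 7; 1 2 0 0 6; 0 0 4 0 6; 0 0 3.5 0 6; 0 0 2.5 0 6; 0 0 1.3 0 6; 0 0 0 0 6'
python3 - <<'E'
from h import *
a=grab('wrist')['image'][:,:,::-1];b=cv2.imread('pics/s1.png')
b=cv2.resize(b[110:250,260:500],(560,327));cv2.imwrite('pics/w4.png',np.vstack([a[150:],b]));plan(.5617,-.1041,.026,0)
E
```

```text
t: 8.3
eef_pos: [0.5602, -0.1029, 0.0244]
orientation: [1.0, 0.001, -0.001, -0.0]
ft_force: [0.3, 0.5, 0.7]
width: 0.0604
t8.3 at [ 0.5609 -0.1031  0.0254] phi 0.001 w 0.0600 tilt [-0. -0.] F [ 0.2 -0.8  0.6] q7 -1.67
  turn 0.001  shift cm  x 0.08 y 0.10 z -0.06
```

View pics/w4.png

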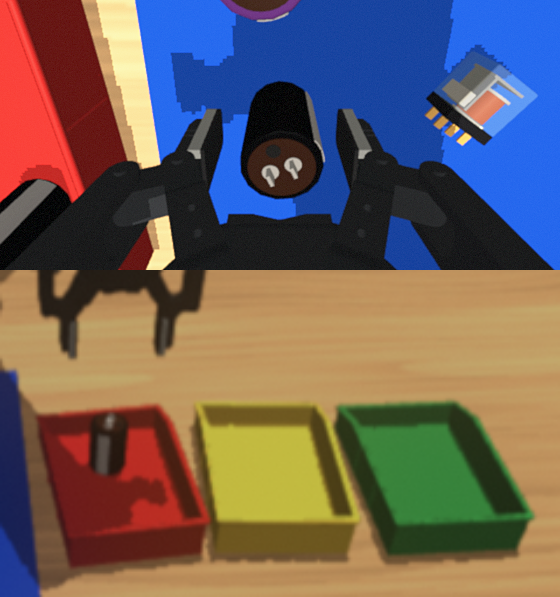

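The first capacitor stands upright in the red bin (108,445 in the lower panel). The second is centred in the jaws, with the purple one well clear.

```bash
python3 -m crank '0 0 0 0 2.5; 0 0 0 0 2.5; 0 0 0 0 2.5; 0 0 0 0 2.5; 0 0 -1 0 2.5; 0 0 -3 0 2.5; 0 0 -4 0 2.5; 0 0 -4.5 0 2.5; 0 0 0 0 2.5' 40
python3 - <<'E'
from h import *
plan(.578,.05,.135,0)
E
```

```text
t: 9.48
eef_pos: [0.5629, -0.1036, 0.1546]
orientation: [1.0, 0.0, 0.003, 0.001]
ft_force: [1.1, -0.1, -1.7]
width: 0.0341
t9.5 at [ 0.5629 -0.1036  0.1546] phi 0.001 w 0.0341 tilt [0.003 0.001] F [ 1.1 -0.1 -1.7] q7 -1.60
  turn 0.001  shift cm  x 1.51 y -15.36 z 1.96
```

```bash
python3 -m crank '0.3 -3 0 0 2.5; 0.6 -5 0 0 2.5; 0.6 -5 0 0 2.5; 0 -2.4 0 0 2.5; 0 0 2 0 2.5; 0 0 3 0 2.5; 0 0 3 0 2.5; 0 0 2 0 2.5; 0 0 1 0 2.5; 0 0 0 0 2.5; 0 0 0 0 2.5'
python3 - <<'E'
from h import *
plan(.578,.05,.0264,0)
E
```

```text
t: 10.85
eef_pos: [0.5764, 0.0506, 0.0412]
orientation: [1.0, 0.0, 0.001, -0.0]
ft_force: [-0.1, 0.1, 0.4]
width: 0.0342
t10.8 at [0.5764 0.0506 0.0412] phi 0.001 w 0.0342 tilt [ 0.001 -0.   ] F [-0.1  0.1  0.4] q7 -1.96
  turn 0.001  shift cm  x 0.16 y 0.06 z 1.48
```

```bash
python3 -m crank '0 0 0.8 0 2.5; 0 0 0.4 0 2.5; 0 0 0.15 0 2.5; 0 0 0.1 0 2.5; 0 0 0 0 2.5'
python3 -m crank '0 0 0 0 4; 0 0 0 0 5; 0 0 0 0 5; 0 0 -2 0 5; 0 0 -5 0 6; 0 0 -4 0 7; 0 0 0 0 7'
python3 - <<'E'
from h import *
plan(.439,-.0955,.13,-0.086)
E
```

```text
t: 11.48
eef_pos: [0.5757, 0.0505, 0.0274]
orientation: [1.0, 0.0, -0.0, 0.001]
ft_force: [-10.7, -1.7, 20.2]
width: 0.0344
t: 12.35
eef_pos: [0.5779, 0.0511, 0.1406]
orientation: [1.0, 0.0, 0.004, -0.0]
ft_force: [0.4, 0.4, -0.1]
width: 0.0703
t12.3 at [0.5779 0.0511 0.1406] phi 0.001 w 0.0703 tilt [ 0.004 -0.   ] F [ 0.4  0.4 -0.1] q7 -1.90
  turn 0.087  shift cm  x -12.58 y 15.80 z 1.06
```

```bash
python3 -m crank '0 0 0 0.087 8.2; -2 2.5 0 0 8.2; -3.5 4.3 0 0 8.2; -3.5 4.5 0 0 8.2; -2.5 3 0 0 8.2; -1.08 1.5 0 0 8.2; 0 0 3 0 8.2; 0 0 2.5 0 8.2; 0 0 0 0 8.2'
python3 - <<'E'
from h import *
d=grab('wrist','w5.png');plan(.4395,-.0955,.027,-.086)
E
```

```text
t: 13.48
eef_pos: [0.4353, -0.0957, 0.0796]
orientation: [0.999, -0.043, -0.002, -0.0]
ft_force: [0.5, -0.0, 0.2]
width: 0.0819
t13.5 at [ 0.4363 -0.0958  0.0808] phi -0.086 w 0.0819 tilt [-0.001 -0.   ] F [ 0.  -0.1 -0.6] q7 -1.62
  turn 0.000  shift cm  x 0.32 y -0.06 z 5.38
```

View pics/w5.png

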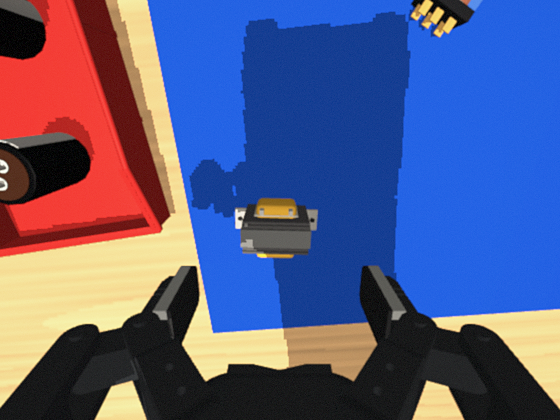

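The transformer is square to the jaws, with its top face centred at (276,241). The red bin's corner is near the left finger, so I'll open a little less.

```bash
python3 - <<'E'
from h import *
d=grab('wrist');p=onz(d,276,241,.038);print(p); plan(p[0],p[1],.027,-.086)
print([onz(d,*c,.03).round(4).tolist() for c in((161,228),)])
E
python3 -m crank '0.2 0 1 0 7.4; 0 0 2 0 7.4; 0 0 1.5 0 7.4; 0 0 0.9 0 7.4; 0 0 0 0 7.4'
python3 - <<'E'
from h import *
plan(.4395,-.0955,.027,-.086); grab('wrist','w6.png')
E
```

```text
[ 0.43917548 -0.09475539  0.038     ]
t13.6 at [ 0.437  -0.0959  0.0814] phi -0.086 w 0.0820 tilt [ 0. -0.] F [-0.4 -0.7  0.6] q7 -1.62
  turn 0.000  shift cm  x 0.21 y -0.13 z 5.44
[[0.4511, -0.0202, 0.03]]
t: 14.2
eef_pos: [0.4385, -0.0961, 0.0264]
orientation: [0.999, -0.043, -0.0, -0.0]
ft_force: [1.1, 0.5, 1.0]
width: 0.0741
t14.2 at [ 0.4385 -0.0961  0.0264] phi -0.086 w 0.0741 tilt [-0. -0.] F [1.1 0.5 1. ] q7 -1.68
  turn -0.000  shift cm  x 0.09 y -0.06 z -0.06
```

View pics/w6.png

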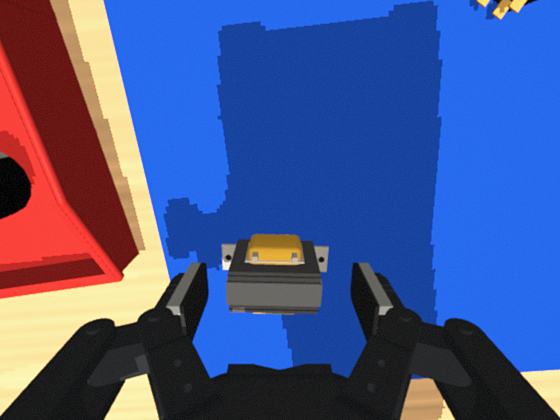

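```bash
python3 -m crank '0.1 0 0 0 3; 0 0 0 0 3; 0 0 0 0 3; 0 0 0 0 3; 0 0 -1 0 3; 0 0 -3 0 3; 0 0 -4 0 3; 0 0 -4.5 0 3; 0 0 0 0 3' 70
python3 - <<'E'
from h import *
plan(.54,.335,.15,0.3)
E
```

```text
t: 15.38
eef_pos: [0.4416, -0.0966, 0.1554]
orientation: [0.999, -0.043, 0.003, 0.001]
ft_force: [0.2, 0.6, -3.6]
width: 0.0406
t15.4 at [ 0.4416 -0.0966  0.1554] phi -0.086 w 0.0406 tilt [0.003 0.001] F [ 0.2  0.6 -3.6] q7 -1.57
  turn -0.386  shift cm  x 22.15 y -38.33 z 0.54
```

```bash
python3 -m crank '0 0 0 -0.118 3; 0 0 0 -0.118 3; 0 0 0 0 3'
python3 - <<'E'
from h import *
plan(.543,.335,.15,0.15)
E
```

```text
t: 15.75
eef_pos: [0.4391, -0.0962, 0.151]
orientation: [0.997, 0.075, -0.001, -0.0]
ft_force: [-0.1, 0.5, -2.2]
width: 0.0405
t15.8 at [ 0.4391 -0.0962  0.151 ] phi 0.149 w 0.0405 tilt [-0.001 -0.   ] F [-0.1  0.5 -2.2] q7 -1.33
  turn -0.001  shift cm  x 16.72 y -41.08 z 0.10
```

```bash
python3 -m crank '1 -2.5 0 0 3; 1.6 -4 0 0 3; 2 -5 0 0 3; 2 -5 0 0 3; 2 -5 0 0 3; 2 -5 0 0 3; 2 -5 0 0 3; 2 -4.5 0 0 3; 1.4 -3.5 0 0 3; 0.7 -1.5 0 0 3; 0 0 0 0 3'
python3 - <<'E'
from h import *
grab('wrist','w7.png')
plan(.543,.335,.0275,0.15)
E
```

```text
t: 17.12
eef_pos: [0.5432, 0.3346, 0.151]
orientation: [0.997, 0.075, -0.001, 0.0]
ft_force: [-0.0, -0.6, -1.9]
width: 0.0408
t17.2 at [0.5436 0.3333 0.1511] phi 0.148 w 0.0407 tilt [-0.  0.] F [ 0.1 -1.1 -2.2] q7 -2.29
  turn -0.002  shift cm  x -0.03 y -0.18 z 12.36
```

View pics/w7.png

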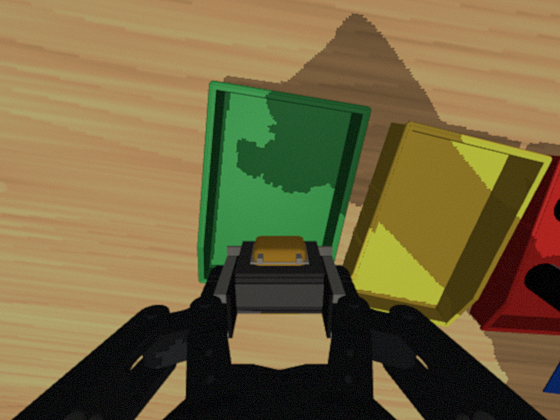

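The transformer is held square, and the green bin's back rim corners are at (211,82) and (370,107). I'll check these against the estimated bin centre before lowering.

```bash
python3 - <<'E'
from h import *
d=grab('wrist')
for c in((211,82),(370,107),(200,278)): print(onz(d,*c,.042).round(3))
print('yellow',[onz(d,*c,.042)[:2].round(3).tolist() for c in((393,124),(549,158))])
E
python3 -m crank '0 0 2.5 0 3; 0 0 3 0 3; 0 0 3 0 3; 0 0 2 0 3; 0 0 0.5 0 3; 0 0 0 0 3; 0 0 0 0 3'
python3 - <<'E'
from h import *
plan(.543,.335,.0275,0.15)
E
```

```text
[0.636 0.397 0.042]
[0.636 0.277 0.042]
[0.468 0.395 0.042]
yellow [[0.626, 0.256], [0.619, 0.126]]
t: 18.1
eef_pos: [0.5443, 0.3344, 0.043]
orientation: [0.997, 0.075, 0.001, -0.0]
ft_force: [-0.5, -0.6, -2.3]
width: 0.0404
t18.1 at [0.5443 0.3344 0.043 ] phi 0.150 w 0.0404 tilt [ 0.001 -0.   ] F [-0.5 -0.6 -2.3] q7 -2.34
  turn -0.000  shift cm  x -0.12 y -0.08 z 1.55
```

```bash
python3 -m crank '0 0 0.8 0 3; 0 0 0.4 0 3; 0 0 0.2 0 3; 0 0 0.12 0 3; 0 0 0 0 3'
python3 -m crank '0 0 0 0 4.6; 0 0 0 0 5.4; 0 0 0 0 5.4; 0 0 -1 0 5.4; 0 0 -4 0 5.4; 0 0 -5 0 6; 0 0 -2 0 6; 0 0 0 0 6'
python3 - <<'E'
from h import *
grab('scene','s2.png')
plan(.574,-.2075,.12,-.66)
E
```

```text
t: 18.73
eef_pos: [0.5436, 0.3339, 0.0287]
orientation: [0.997, 0.075, 0.0, 0.001]
ft_force: [-9.3, -8.2, 22.0]
width: 0.0409
t: 19.73
eef_pos: [0.5443, 0.3345, 0.1483]
orientation: [0.997, 0.075, 0.001, -0.0]
ft_force: [-0.4, 0.3, -0.8]
width: 0.0601
t19.8 at [0.5437 0.3339 0.1465] phi 0.150 w 0.0603 tilt [0. 0.] F [-0.2 -0.3 -0.4] q7 -2.29
  turn 0.810  shift cm  x 35.58 y 40.91 z 2.65
```

```bash
python3 -m crank '-0.5 5.4 0 0 6; -0.5 5.4 0 0 6; -0.5 5.4 0 0 6; -0.5 5.4 0 0 6; -0.5 5.4 0 0 6; -0.5 5.4 0 0 6; -0.5 5.4 0 0 6; -0.5 5.4 0 0 6; -0.5 5.4 0 0 6; -0.6 5.4 0 0 6; 0 0 0 0.162 6'
python3 -m crank '0 0 0 0.162 6; 0 0 0 0.162 6; 0 0 0 0.162 6; 0 0 0 0.162 6; 0 0 0 0 6'
python3 - <<'E'
from h import *
d=grab('wrist','w8.png');a=d['image'][:,:,::-1];b=cv2.imread('pics/s2.png')
cv2.imwrite('pics/w8m.png',np.vstack([a[:330],cv2.resize(b[140:250,260:500],(560,257))]))
plan(.574,-.2075,.02,-.66)
E
```

```text
t: 21.15
eef_pos: [0.5717, -0.2136, 0.144]
orientation: [1.0, -0.011, -0.002, 0.0]
ft_force: [0.6, 1.0, -0.6]
width: 0.0601
t: 21.78
eef_pos: [0.573, -0.2074, 0.1449]
orientation: [0.946, -0.324, -0.001, 0.0]
ft_force: [0.1, -0.7, -0.2]
width: 0.0603
t21.8 at [ 0.5732 -0.2074  0.1452] phi -0.657 w 0.0603 tilt [-0.001  0.   ] F [ 0.  1. -0.] q7 -2.08
  turn 0.003  shift cm  x 0.07 y -0.04 z 12.52
```

View pics/w8m.png

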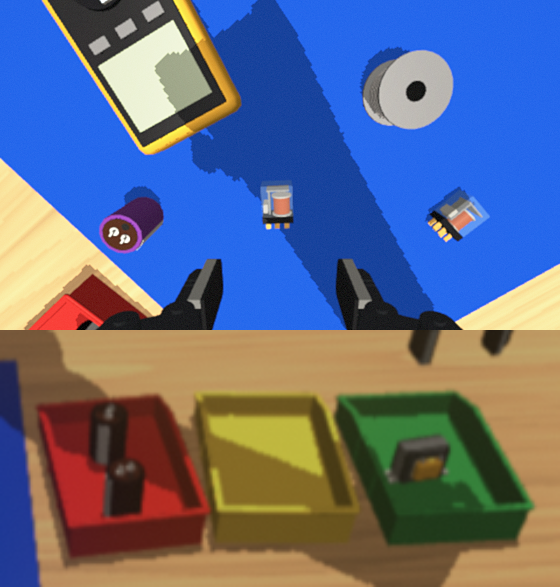

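Both capacitors stand in red and the transformer stands in green. The relay, with its box at (261–293, 181–222), is square to the jaws.

Run:
```python
from h import *
d=grab('wrist');p=onz(d,277.5,200.5,.021);print(p);plan(p[0],p[1],.019,-.66)
```

```text
[ 0.57708272 -0.20915605  0.021     ]
t21.9 at [ 0.5733 -0.2074  0.1455] phi -0.656 w 0.0598 tilt [-0.001  0.   ] F [-0.1  0.1 -1.1] q7 -2.08
  turn 0.004  shift cm  x 0.41 y -0.09 z 12.65
```

```bash
python3 -m crank '0.3 -0.1 3 0 6; 0 0 4 0 6; 0 0 3 0 5.5; 0 0 1.5 0 5.5; 0 0 0.9 0 5.5; 0 0 0 0 5.5; 0 0 0 0 5.5'
python3 - <<'E'
from h import *
grab('wrist','w9.png');plan(.5765,-.2085,.018,-.66)
E
```

```text
t: 22.75
eef_pos: [0.5776, -0.2088, 0.0237]
orientation: [0.946, -0.324, 0.001, 0.0]
ft_force: [-0.3, 0.8, 1.0]
width: 0.0548
t22.8 at [ 0.5775 -0.2088  0.0237] phi -0.660 w 0.0550 tilt [0.001 0.   ] F [-0.2  0.4 -0.2] q7 -2.14
  turn -0.000  shift cm  x -0.10 y 0.04 z 0.57
```

View pics/w9.png

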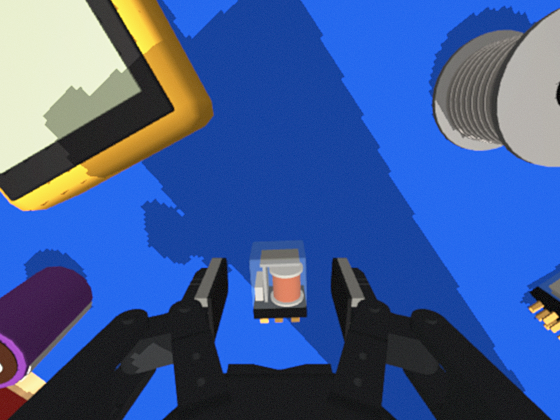

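```bash
python3 -m crank '0 0 0.5 0 5.5; 0 0 0 0 2; 0 0 0 0 2; 0 0 0 0 2; 0 0 0 0 2; 0 0 -1 0 2; 0 0 -3 0 2; 0 0 -4 0 2; 0 0 -3.5 0 2; 0 0 0 0 2' 35
python3 - <<'E'
from h import *
plan(.575,.19,.135,-.1)
E
```

```text
t: 24.05
eef_pos: [0.5786, -0.209, 0.1365]
orientation: [0.946, -0.324, 0.003, 0.0]
ft_force: [-0.5, -0.0, -0.5]
width: 0.0273
t24.1 at [ 0.5786 -0.209   0.1365] phi -0.660 w 0.0273 tilt [0.003 0.   ] F [-0.5 -0.  -0.5] q7 -2.09
  turn -0.560  shift cm  x -4.34 y -39.66 z 0.15
```

```bash
python3 -m crank '0 0 0 -0.14 2; 0 0 0 -0.14 2; 0 0 0 -0.14 2; 0 0 0 -0.14 2; -0.5 -3 0 0 2; -0.5 -5 0 0 2; -0.6 -6 0 0 2; -0.6 -6 0 0 2; -0.7 -6 0 0 2; -0.6 -6 0 0 2; -0.5 -5 0 0 2; -0.3 -2.7 0 0 2'
python3 -m crank '0 0 1 0 2; 0 0 3 0 2; 0 0 3 0 2; 0 0 2 0 2; 0 0 0 0 2; 0 0 0 0 2'
python3 - <<'E'
from h import *
plan(.575,.19,.0197,-.1)
E
```

```text
t: 25.55
eef_pos: [0.5726, 0.1941, 0.1322]
orientation: [0.999, -0.048, -0.0, -0.0]
ft_force: [-0.3, -0.6, -0.7]
width: 0.0273
t: 26.3
eef_pos: [0.5744, 0.1907, 0.0436]
orientation: [0.999, -0.05, 0.001, -0.0]
ft_force: [-0.3, 0.7, -0.1]
width: 0.0272
t26.3 at [0.5744 0.1907 0.0436] phi -0.100 w 0.0272 tilt [ 0.001 -0.   ] F [-0.3  0.7 -0.1] q7 -2.33
  turn -0.000  shift cm  x 0.07 y 0.07 z 2.39
```

```bash
python3 -m crank '0 0 1.2 0 2; 0 0 0.7 0 2; 0 0 0.3 0 2; 0 0 0.15 0 2; 0 0 0 0 2'
python3 - <<'E'
from h import *
plan(.575,.19,.0197,-.1)
E
```

```text
t: 26.92
eef_pos: [0.5738, 0.1908, 0.0191]
orientation: [0.999, -0.05, 0.0, 0.0]
ft_force: [-0.2, -0.1, -0.3]
width: 0.0274
t26.9 at [0.5738 0.1908 0.0191] phi -0.100 w 0.0274 tilt [0. 0.] F [-0.2 -0.1 -0.3] q7 -2.35
  turn -0.000  shift cm  x 0.13 y 0.07 z -0.06
```

```bash
python3 -m crank '0 0 0.1 0 2; 0 0 0 0 2'; python3 -m crank '0 0 0.1 0 2; 0 0 0 0 2'
```

```text
t: 27.18
eef_pos: [0.574, 0.1908, 0.0187]
orientation: [0.999, -0.05, 0.0, 0.0]
ft_force: [-1.5, 0.2, 5.0]
width: 0.0274
t: 27.42
eef_pos: [0.574, 0.1909, 0.0187]
orientation: [0.999, -0.05, 0.0, 0.0]
ft_force: [-7.8, -2.9, 16.8]
width: 0.027
```

```bash
python3 -m crank '0 0 0 0 3.5; 0 0 0 0 4; 0 0 0 0 4; 0 0 -2 0 4; 0 0 -5 0 5; 0 0 -5 0 5.5; 0 0 0 0 5.5'
python3 - <<'E'
from h import *
plan(.461,-.3305,.13,-.1);plan(.461,-.3305,.13,1.58)
E
```

```text
t: 28.3
eef_pos: [0.576, 0.1921, 0.1429]
orientation: [0.999, -0.05, 0.004, -0.001]
ft_force: [0.6, 0.6, 0.2]
width: 0.0547
t28.3 at [0.576  0.1921 0.1429] phi -0.100 w 0.0547 tilt [ 0.004 -0.001] F [0.6 0.6 0.2] q7 -2.28
  turn -0.000  shift cm  x -6.23 y 53.14 z 1.29
t28.3 at [0.576  0.1921 0.1429] phi -0.100 w 0.0547 tilt [ 0.004 -0.001] F [0.6 0.6 0.2] q7 -2.28
  turn -1.680  shift cm  x -52.15 y -11.98 z 1.29
```

```bash
python3 -m crank '-0.6 5.3 0 0 5.5; -0.6 5.3 0 0 5.5; -0.6 5.3 0 0 5.5; -0.6 5.3 0 0 5.5; -0.6 5.3 0 0 5.5; -0.6 5.3 0 0 5.5; -0.6 5.3 0 0 5.5; -0.6 5.3 0 0 5.5; -0.7 5.3 0 0 5.5; -0.7 5.3 0 0 5.5; 0 0 0 -0.168 5.5; 0 0 0 -0.168 5.5'
python3 -m crank '0 0 0 -0.168 5.5; 0 0 0 -0.168 5.5; 0 0 0 -0.168 5.5; 0 0 0 -0.168 5.5; 0 0 0 -0.168 5.5; 0 0 0 -0.168 5.5; 0 0 0 -0.168 5.5; 0 0 0 -0.168 5.5; 0 0 0 0 5.5'
python3 - <<'E'
from h import *
grab('wrist','w10.png');plan(.461,-.3305,.018,1.6)
E
```

```text
t: 29.8
eef_pos: [0.4587, -0.3308, 0.1373]
orientation: [0.993, 0.12, 0.0, -0.0]
ft_force: [0.0, 1.4, 1.1]
width: 0.055
t: 30.92
eef_pos: [0.459, -0.3303, 0.1373]
orientation: [0.704, 0.71, 0.0, -0.0]
ft_force: [0.6, 0.6, 0.1]
width: 0.0547
t31.0 at [ 0.459  -0.3304  0.1373] phi 1.576 w 0.0548 tilt [0. 0.] F [-0.4 -0.8 -0.4] q7 0.36
  turn -0.024  shift cm  x -0.02 y 0.20 z 11.93
```

View pics/w10.png

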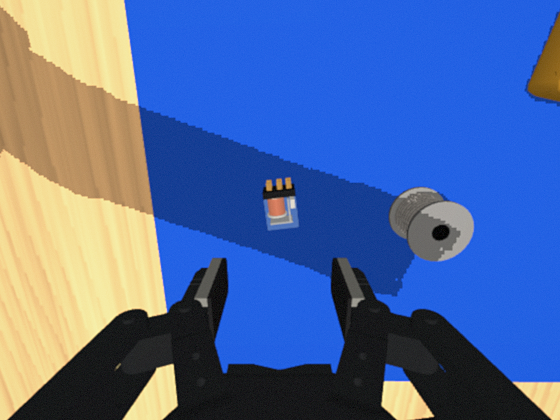

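Run:
```python
from h import *
d=grab('wrist');p=onz(d,280.5,209,.021);print(p);plan(p[0],p[1],.0185,1.64)
```

```text
[ 0.46050969 -0.33242641  0.021     ]
t31.0 at [ 0.459  -0.3304  0.1373] phi 1.576 w 0.0549 tilt [0. 0.] F [-0.3 -0.   0. ] q7 0.35
  turn -0.064  shift cm  x -0.21 y 0.14 z 11.88
```

```bash
python3 -m crank '0 0 3 -0.064 5.5; -0.2 0.1 3.5 0 5.5; 0 0 3 0 5.5; 0 0 1.5 0 5.5; 0 0 0.8 0 5.5; 0 0 0 0 5.5; 0 0 0 0 2; 0 0 0 0 2; 0 0 0 0 2; 0 0 0 0 2'
python3 -m crank '0 0 -1 0 2; 0 0 -3 0 2; 0 0 -4 0 2; 0 0 -3.5 0 2; 0 0 0 0 2'
python3 - <<'E'
from h import *
grab('wrist','w11.png');plan(.5,.192,.135,.5)
E
```

```text
t: 32.28
eef_pos: [0.4608, -0.3328, 0.0202]
orientation: [0.681, 0.732, -0.0, 0.001]
ft_force: [-0.6, 0.6, 6.9]
width: 0.0271
t: 32.9
eef_pos: [0.4617, -0.3331, 0.1375]
orientation: [0.681, 0.732, 0.0, 0.003]
ft_force: [0.7, -0.2, -1.9]
width: 0.0275
t33.0 at [ 0.4607 -0.3328  0.1356] phi 1.644 w 0.0277 tilt [-0.     0.001] F [-0.3 -0.6 -1.6] q7 0.42
  turn 1.144  shift cm  x 28.61 y -44.17 z 0.06
```

View pics/w11.png

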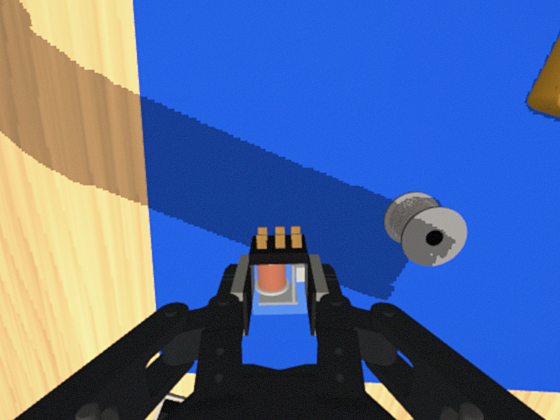

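Run:
```python
from h import *
plan(.494,.188,.135,1.644)
```

```text
t33.0 at [ 0.4607 -0.3328  0.1356] phi 1.644 w 0.0277 tilt [-0.     0.001] F [-0.3 -0.6 -1.6] q7 0.42
  turn -0.000  shift cm  x 51.69 y 7.13 z 0.06
```

```bash
python3 -m crank '2.5 0.4 0 0 2; 5 0.7 0 0 2; 5.5 0.7 0 0 2; 5.5 0.8 0 0 2; 5.5 0.8 0 0 2; 5.5 0.8 0 0 2; 5.5 0.7 0 0 2; 5.5 0.7 0 0 2; 5 0.7 0 0 2; 3.5 0.5 0 0 2; 2.7 0.3 0 0 2; 0 0 0 0 2'
python3 - <<'E'
from h import *
grab('wrist','w12.png');plan(.494,.188,.0212,1.644)
E
```

```text
t: 34.45
eef_pos: [0.4913, 0.1916, 0.1333]
orientation: [0.679, 0.734, -0.0, -0.001]
ft_force: [-0.1, -0.3, -0.3]
width: 0.0274
t34.5 at [0.4918 0.1897 0.1332] phi 1.647 w 0.0273 tilt [-0.001 -0.001] F [ 0.2 -0.4 -0.7] q7 -0.63
  turn 0.003  shift cm  x -0.19 y 0.21 z 11.20
```

The picture limit is reached, so from here I go by numbers.

```bash
python3 -m crank '0 0.2 2 0 2; 0 0 3.5 0 2; 0 0 3 0 2; 0 0 1.3 0 2; 0 0 0.5 0 2; 0 0 0.4 0 2; 0 0 0.2 0 2; 0 0 0 0 2'
python3 - <<'E'
from h import *
plan(.494,.188,.0212,1.644)
E
```

```text
t: 35.5
eef_pos: [0.4956, 0.1887, 0.0255]
orientation: [0.681, 0.732, 0.0, 0.0]
ft_force: [0.5, 0.5, -0.9]
width: 0.0274
t35.5 at [0.4956 0.1887 0.0255] phi 1.644 w 0.0274 tilt [0. 0.] F [ 0.5  0.5 -0.9] q7 -0.74
  turn -0.000  shift cm  x -0.05 y -0.16 z 0.43
```

```bash
python3 -m crank '0 0 0.25 0 2; 0 0 0 0 2'; python3 -m crank '0 0 0.15 0 2; 0 0 0 0 2'; python3 -m crank '0 0 0.1 0 2; 0 0 0 0 2'
```

```text
t: 35.75
eef_pos: [0.4953, 0.1885, 0.0225]
orientation: [0.681, 0.732, -0.0, 0.0]
ft_force: [0.2, -0.2, -0.1]
width: 0.0272
t: 36.0
eef_pos: [0.4954, 0.1887, 0.0212]
orientation: [0.681, 0.732, 0.0, 0.0]
ft_force: [-0.1, -0.1, 2.2]
width: 0.0273
t: 36.25
eef_pos: [0.4955, 0.1887, 0.0212]
orientation: [0.681, 0.732, -0.0, 0.0]
ft_force: [-5.5, -3.3, 17.2]
width: 0.0274
```

Contact comes exactly at the expected height. I'll release, raise and retreat, then check numerically.

```bash
python3 -m crank '0 0 0 0 3.4; 0 0 0 0 3.8; 0 0 0 0 3.8; 0 0 -2 0 3.8; 0 0 -5 0 4; 0 0 -6 0 4; 0 0 -5 0 4; -5 0 -2 0 4; -5 0 0 0 4; -5 0 0 0 4; -5 0 0 0 4; 0 0 0 0 4'
python3 - <<'E'
from h import *
import pickle
d=grab('scene','sF.png');t=grab('top','tF.png');D0=pickle.load(open('d0.pkl','rb'))
plan(.5,.19,.3,1.644)
print('known-place reprojections / blobs')
for n,im,im0 in(('top',t,D0['top']),('scene',d,D0['scene'])):
    df=(np.abs(im['image'].astype(int)-im0['image'].astype(int)).max(2)>45).astype(np.uint8)
    df=cv2.morphologyEx(df,cv2.MORPH_OPEN,np.ones((2,2)))
    k,l,s,c=cv2.connectedComponentsWithStats(df)
    for i in range(1,k):
        if s[i,4]>25: print(n,c[i].round(0),s[i].tolist(),im['image'][int(c[i][1]),int(c[i][0])])
    for m,p in(('cap2',(.498,.0465,.053)),('cap1',(.576,.0505,.053)),('trafo',(.5436,.334,.039)),('relC',(.574,.191,.0245)),('relR',(.4955,.1887,.0245))):
        print(' exp',m,np.round(proj(im,p),0))
E
```

```text
t: 37.75
eef_pos: [0.51, -0.015, 0.2209]
orientation: [0.683, 0.73, -0.0, 0.001]
ft_force: [0.1, 0.6, 0.2]
width: 0.0402
t37.9 at [ 0.5099 -0.0105  0.221 ] phi 1.643 w 0.0398 tilt [0. 0.] F [0.5 1.  0.3] q7 -0.12
  turn -0.001  shift cm  x 20.07 y 0.48 z -7.90
known-place reprojections / blobs
top [370. 319.] [249, 192, 311, 228, 21668] [187 172 150]
top [269. 235.] [260, 226, 18, 18, 256] [122 101  93]
top [202. 239.] [193, 228, 18, 20, 226] [167 105  82]
top [132. 248.] [117, 238, 32, 21, 489] [133 127 123]
top [201. 272.] [191, 265, 21, 17, 269] [146  89  67]
top [449. 294.] [438, 286, 24, 18, 334] [ 38  90 178]
 exp cap2 [268. 274.]
 exp cap1 [267. 234.]
 exp trafo [125. 248.]
 exp relC [199. 234.]
 exp relR [199. 273.]
scene [279.  14.] [265, 12, 29, 5, 75] [93 84 67]
scene [300.  46.] [296, 31, 9, 30, 192] [32 26 19]
scene [242.  34.] [239, 32, 6, 6, 26] [46 39 30]
scene [238.  83.] [235, 81, 8, 6, 27] [160 145 115]
scene [285.  97.] [274, 87, 23, 17, 212] [41 32 24]
scene [106. 131.] [0, 94, 231, 67, 4298] [174 131  86]
scene [283. 115.] [273, 105, 20, 21, 267] [43 35 26]
scene [244. 182.] [200, 111, 89, 147, 4563] [26 34 81]
scene [183. 178.] [175, 163, 18, 30, 443] [ 31  55 144]
scene [242. 178.] [236, 174, 12, 9, 103] [26 34 81]
scene [310. 199.] [298, 174, 25, 47, 741] [95 78 68]
scene [137. 189.] [127, 179, 20, 18, 258] [ 26  54 144]
scene [371. 188.] [361, 178, 20, 18, 247] [91 83 69]
scene [440. 199.] [426, 189, 28, 20, 370] [127  92  31]
scene [239. 209.] [231, 197, 16, 25, 279] [21 32 84]
scene [377. 208.] [371, 200, 14, 16, 211] [132  95  74]
scene [190. 221.] [181, 210, 20, 23, 307] [ 22  52 146]
 exp cap2 [307. 175.]
 exp cap1 [314. 199.]
 exp trafo [442. 187.]
 exp relC [379. 205.]
 exp relR [370. 181.]
```

Run:
```python
from h import *
t,d=grab('top'),grab('scene')
def cop(im,c):
    u,v=c; w=im['image'][v-14:v+14,u-14:u+14].astype(int)
    h=cv2.cvtColor(w.astype(np.uint8),cv2.COLOR_RGB2HSV); m=(h[...,0]<13)&(h[...,1]>90)&(w[...,0]>90)
    y,x=np.nonzero(m); return (u-14+x.mean(),v-14+y.mean()),len(x)
for n,a,b in(('relC',(202,239),(377,208)),('relR',(201,272),(371,188))):
    p,k=cop(t,a);q,l=cop(d,b);r,e=tri(t,p,d,q);print(n,r.round(4),round(e,4),k,l)
s=env.observe();print(np.round(s['ft_force'],1),np.abs(s['joint_vel']).max())
job.finish_job()
```

```text
relC [0.5679 0.1852 0.019 ] 0.0004 48 31
relR [0.4908 0.1924 0.0147] 0.0008 43 19
[ 0.3 -0.6 -0.2] 0.009537695676389752
the job is handed in; nothing more can be done
```

I sorted all five parts and handed the job in at about 38 s of robot time: both capacitors in the red bin, the transformer in green and both relays in yellow. I lowered each part until the wrist felt the bin floor (about 15–22 N), then released it. I left the purple look-alike alone.

**Last checks:**
- **Capacitors and transformer:** pictures taken after release show both capacitors and the transformer standing upright in their bins.
- **Relays:** I could not view their final placing, because all 16 pictures were used. For them I relied on numbers:
  - In the before/after image differences, each relay shows within about 9 pixels of where I expected it, inside the yellow bin.
  - The copper coils triangulate to 15 mm and 19 mm above the bench. That fits relays lying flat on the bin floor, but the coil masks are small (19–48 pixels), so it is a rough check.
  - The last relay touched the floor at the height I had predicted. The first touched about 1 mm lower.
- **Bins, reel and multimeter:** the image differences showed no change at the bin edges in either view. The scene view showed none at the reel or multimeter; in the top view the arm covered part of the mat.
- **Robot:** it was hovering clear of everything at the end, with force readings near zero.

No check failed or disagreed.

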